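# Close up the fan controller on the cabinet top

### The job

The fan controller's white back box is open and somebody has stood the orange toothpick holder in it: first take the holder out and stand it upright, wholly on the round cork coaster. Then take the controller's front plate by its knob from the sloping rest, line its big and small holes up with the big and small pins in the box, and lower it gently over them until it lies flush on the box rim all round; let go. Leave all the other things where they stand.

Things in the scene. Friction and masses are not known exactly. Their poses are not given: they have to be found in the camera images.
- holder_mid (a point): Orange plastic toothpick holder with twist cap, a loose upright round can 94 mm tall, 48 mm across at the foot, 44 to 45 mm across from half-way up to the top, about 70 g. This point is on its axis, half-way up (47 mm above its underside). Own z axis points up through the cap. It stands on the floor of the back box, within about 12 mm of its middle.
- coaster_top (a point): Centre of the top face of the round cork coaster: a fixed disc 100 mm across, 5 mm thick, lying on the cabinet top.
- rim (a point): Open white back box of the fan controller, screwed down: 110 mm along its x by 150 mm along its y, 40 mm high, walls and floor 5 mm thick. This point is in the middle of the box at the height of the rim (40 mm above the cabinet top). Axes are those of the box, z up.
- pin_big (a point): Tip of the big brass locating pin, 16 mm across, in the box, 30 mm along +x and 52 mm along +y of the box from its middle. Tip 18 mm above the rim; the top 12 mm are a tapering nose (5.6 mm across at the tip), the last 6 mm up to the nose are full width.
- pin_small (a point): Tip of the small dark steel locating pin, 10 mm across, at 30 mm along -x and 52 mm along -y of the box from its middle; same height and nose shape as the big pin (3.5 mm across at the tip).
- plate_knob (a point): White front plate, loose, 110 (own x) x 150 (own y) x 6 mm, 220 g, on the sloping rest, tilted 32 degrees. This point: middle of its fixed grey bar knob, 23 mm above the underside. Knob 62 mm long along x, 22 mm wide along y, 34 mm tall on the top face. Plate z points out of the knob face. Orange mark at the knob's +x end, green dot at the +x -y corner, black strip at the -x +y corner.
- plate_under (a point): Centre of the plate's underside, plate axes; when the plate is seated it coincides with the middle of the box at rim height.
- hole_big (a point): Centre, at the underside, of the plate's big through hole (18.5 mm across) for the brass pin, at +30 mm x, +52 mm y of the plate. The small hole (12.5 mm across) is at -30 mm x, -52 mm y. The plate fits only one way round.
- rest: Plywood sloping rest, fixed: board 130 mm up the slope by 170 mm wide, tilted 32 degrees, rising towards its own +x (its face looks to -x and up). Origin on the cabinet top under the middle; the board's face is 80 mm up there, about 116 mm at its top edge. A 5 mm lip at the low edge holds the plate.
- cup: Bystander: jade-green lidded ceramic cup, 80 mm across, 112 mm tall, origin under its centre.
- flask: Bystander: steel flask, 66 mm across, 175 mm tall, origin under its centre.
- ashtray: Bystander: stainless steel round ashtray, 84 mm across, 26 mm tall, origin under its centre.
- remote: Bystander: black remote control lying flat, 42 x 110 x 18 mm (own x, y, z), origin under its centre.
- roller: Bystander: wooden massage roller lying near the left edge, 185 mm long, about 42 mm tall, origin near its middle on the cabinet top.
- clock: Bystander: blue alarm clock, 50 x 100 x 90 mm (own x, y, z), origin under its centre.

How it is judged:
By the outcome, as a careful person would: the job done as asked, in the order asked, and still so for the second after the job is handed in, with the robot touching nothing.
It also fails if it takes over 67 s, if anything falls off the work surface, if the arm or the gripper's body presses on something with over 40 N, if the wrist force passes 120 N, or if a joint passes its speed limit or range.

### The arm

A 6-joint arm with a two-finger parallel gripper is mounted at the origin on the work surface. World frame = base frame: x ahead of the robot, y to its left, z up, the work surface at z = 0. Lengths are in m, angles in rad, forces in N, time in s.
With the tool pointing down it reaches from about 0.4 to 0.825 m from the base axis. Payload 7 kg.
Tool frame: the origin (TCP) lies at the very end of the fingers, on their centre line; the grasp point (between the pads) lies 19 mm behind it; y points along the fingers, x is the direction in which the jaws open and shut, and the axes are right-handed (so a half turn about y gives the same grasp; the last joint's range is limited). The gripper opens to 88 mm and grips with 3 to 60 N. Pads are 19 mm wide; open, the fingers measure 130 mm over their backs; the gripper's body (78 mm by 193 mm) begins 47 mm behind the grasp point.
Start: joints at [1.554, 0.359, 0.012, 0, -1.224, -0.288], TCP at [0.203, 0.644, 0.227] pointing down, gripper open.
Joint ranges: [-3.07, 3.07], [-1.43, 2.12], [-1.02, 1.25], [-3.03, 1.67], [-3.05, -0], [-3.03, 3.03]. Speed limits (rad/s): [2.39, 2.39, 3.01, 3.14, 3.14, 3.14].

### API

Orientations are given as [roll, pitch, yaw] about the fixed x, y, z axes, in that order (R = Rz(yaw) Ry(pitch) Rx(roll)).
In Python, from station import arm gives the robot as it stands.
- The arm moves only by the tool move_arm, never from a script. Its arguments are lists of equal length, an entry for each row: "jaw": the closure, from 0 (fully open) to 1 (shut); "offset": the shift along the tool's x, y, z in m, a list of three; "roll": the turn about the tool's y in rad. In form: {"jaw": [jaw, ...], "offset": [[dx, dy, dz], ...], "roll": [roll, ...]}. A call has 1 to 5 rows; each row shifts and turns the commanded pose from where the row before left it, along the tool's axes as they then stand; what a row does not reach is not made up. A row lasts 1/8 s, in which the tool goes at most 62.5 mm and 10.7 degrees, less where a joint would pass 70% of its speed; a pose out of reach is approached as far as the arm can. A call is refused whole if a number of a shift passes 0.0625 or a number of a turn 0.188, either way. A call with a gripper value outside its range is refused whole. The fingers move at their own pace and stop on an object; "grip_force" is the grip in N (left out, the last holds). Time passes only in rows, so rows that do not move let the fingers close. It gives the time, the measured TCP pose, the force and the opening at its end, in the units of the state.
- arm.get_state(): the state, without advancing time (a new reading comes with each control period).
- arm.grab_frame(name): name is "scene" or "side" or "wrist"; returns a dict with "pixels" (420x560x3 uint8, blue, green, red), "fovy" (degrees; the focal length in pixels is half the picture's height over the tangent of half this angle, whatever the lens; pixels are square), "cx", "cy" (the principal point, pixels), "position" and "attitude" of the camera in the world; the wrist camera has in their place "hand_eye" (4x4, takes a point from camera to tool coordinates, whose origin is the TCP and whose axes are the tool frame's). Camera axes: x right, y down, z forward; pixel columns grow to the right and rows downward; lengths in m; the calibration is good to about 2 mm. The wrist camera is an equidistant fisheye: a pixel r from the principal point sees the ray r / f radians off the axis. A picture is of the moment at which its call begins: read the wrist's pose just before it. There is no depth.
- arm.job_done(): hands the job in, once; it reports no verdict.
Trained networks look in a picture, given as the dict that the camera call returned (one of the last four; its "shot" number tells which), for a name from the list of things; names that differ only in an ending like _2 or _b are one class to them, and where a whole thing is asked for, a point or a joint stands for the part that bears it (a point fixed in the world has none). Each returns a list of dicts, best first, with "p" (0 to 1); they miss things now and then, are a little off and sometimes report something else, mostly with a low value. They report only what shows in the picture. A call takes as long as a camera call.
- arm.recognise(picture, thing): "position" ([x, y, z] in m, in world coordinates, good to about 4 mm: the middle of the surface that is visible of it).
- arm.landmark_of(picture, thing): "position" ([x, y, z] in m, in world coordinates, good to about 4 mm: a listed point, or the origin of a listed thing).
The state is a dict: "t": time; "q": joint angles; "qd": joint speeds; "joint_efforts": joint torques, N m; "eef_pos": TCP position; "ee_rot": TCP orientation; "force": force on the tool from outside, world axes, zero at the start; "moment": the same for the moment, N m; "width": finger opening in m.
Only numpy, scipy, OpenCV 4.12 (cv2) and the standard library are available. Lean on these libraries where they do the work, as an engineer would, in place of code of your own. Each camera call takes 0.05 s, during which the arm holds its last target.

## Working session

There is one attempt and no reset: what is moved stays moved. The work goes in short steps, Python scripts to look and compute and a tool call to move; the robot and the scene stay as the last step left them, time stands still between calls to the robot, and variables do not carry over. Pictures are saved under pics/ and viewed, and the job is handed in when it is done.

Besides the shell and the picture viewer there is one more tool, called after "Emit:" as name([rows], argument=value, ...), one row to a line, values as JSON. move_arm: Moves the arm, as the interface text tells. Its arguments: {"type":"object","properties":{"jaw":{"type":"array","items":{"type":"number"}},"offset":{"type":"array","items":{"type":"array","items":{"type":"number"}}},"roll":{"type":"array","items":{"type":"number"}},"grip_force":{"type":"number"}},"required":["jaw","offset","roll"]}

```bash
ls; mkdir -p pics; cat > h.py <<'E'
import numpy as np,cv2
from station import arm
from scipy.spatial.transform import Rotation as R
E
python3 - <<'E'
from h import *
s=arm.get_state(); print({k:np.round(v,4).tolist() for k,v in s.items()})
for n in ["scene","side","wrist"]:
    f=arm.grab_frame(n); cv2.imwrite(f"pics/{n}0.png",f["pixels"]); print(n,{k:(np.round(v,4).tolist() if k!='shot' else v) for k,v in f.items() if k!="pixels"})
    for t in ["holder_mid","coaster_top","rim","pin_big","pin_small","plate_knob","plate_under","hole_big","rest","cup","flask","ashtray","remote","roller","clock"]:
        r=arm.landmark_of(f,t); print(t,[(np.round(a["position"],4).tolist(),round(a["p"],2)) for a in r[:2]])
E
```

```text
pics
{'t': 0.0, 'q': [1.5541, 0.3594, 0.011, -0.0003, -1.2241, -0.2881], 'qd': [-0.0002, 0.0007, 0.0003, -0.0018, -0.0001, 0.0017], 'joint_efforts': [0.0019, -58.2718, 29.3037, 6.9967, 0.0068, -0.0002], 'eef_pos': [0.2025, 0.6434, 0.2256], 'ee_rot': [-1.5706, -0.0016, -1.8757], 'force': [-0.4622, 0.0062, -0.1376], 'moment': [-0.0001, 0.0009, -0.0284], 'width': 0.088}
scene {'fovy': 52.5251, 'cx': 279.5746, 'cy': 206.4748, 'position': [0.8473, 0.5946, 1.1296], 'attitude': [-2.6233, 0.0056, 2.5832], 'shot': 1}
holder_mid [([0.4563, 0.3379, 0.0506], 0.62)]
coaster_top [([0.5762, 0.0107, 0.0065], 0.6)]
rim []
pin_big [([0.4196, 0.3773, 0.0539], 0.8)]
pin_small [([0.4993, 0.2924, 0.0564], 0.96), ([0.42, 0.3815, 0.0549], 0.4)]
plate_knob [([0.4929, -0.3306, 0.1002], 0.68)]
plate_under [([0.4983, -0.3117, 0.0799], 0.63), ([0.5024, -0.3171, -0.0004], 0.55)]
hole_big [([0.4551, -0.2846, 0.0939], 0.56)]
rest [([0.4992, -0.319, -0.0019], 0.88)]
cup [([0.714, -0.1803, -0.0005], 0.6)]
flask [([0.7095, 0.1975, -0.0012], 0.72)]
ashtray [([0.4176, 0.3804, 0.0553], 0.71), ([0.3722, 0.1285, -0.0015], 
[... 937 characters left out ...]
0.1975, -0.0008], 0.73)]
ashtray [([0.3754, 0.1235, 0.0036], 0.56)]
remote [([0.3772, -0.1421, 0.005], 0.8), ([0.4592, 0.3371, 0.0423], 0.19)]
roller [([0.3795, 0.5311, -0.0036], 0.91), ([0.5797, 0.0159, 0.0009], 0.54)]
clock [([0.7039, 0.3712, 0.0002], 0.64), ([0.4964, 0.2883, 0.0556], 0.64)]
wrist {'fovy': 65.7065, 'cx': 283.303, 'cy': 210.5044, 'hand_eye': [[1.0, -0.0013, 0.0018, 0.0016], [-0.0021, -0.2737, 0.9618, -0.1579], [-0.0008, -0.9618, -0.2737, 0.0739], [0.0, 0.0, 0.0, 1.0]], 'shot': 3}
holder_mid []
coaster_top []
rim []
pin_big []
pin_small []
plate_knob []
plate_under []
hole_big []
rest []
cup []
flask []
ashtray []
remote []
roller [([0.3809, 0.5306, -0.0002], 0.56)]
clock []
```

View pics/scene0.png

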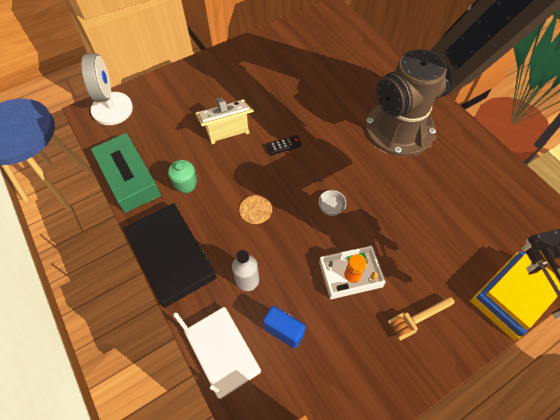

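View pics/side0.png

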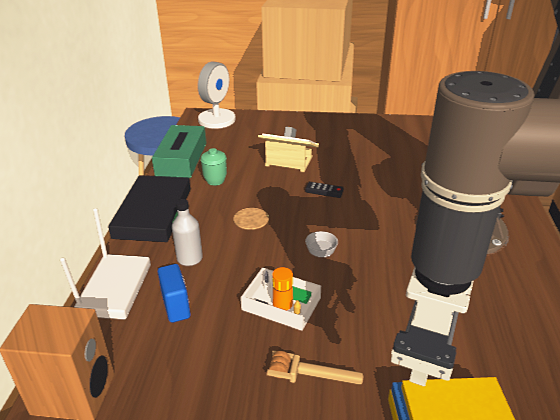

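View pics/wrist0.png

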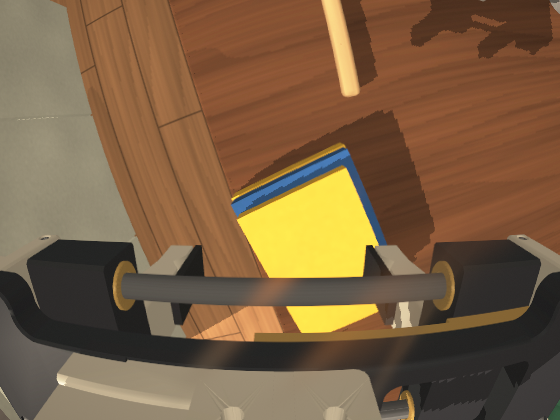

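The scene and side views agree. The box is around (0.46, 0.337), the coaster around (0.575, 0.014), and the plate on the rest around (0.497, -0.32). I'll write a helper that turns a target pose into rows.

```bash
cat >> h.py <<'E'
def cur():
    s=arm.get_state(); Rm=R.from_euler('xyz',s['ee_rot']).as_matrix()
    return np.array(s['eef_pos']),Rm,np.arctan2(Rm[1,0],Rm[0,0]),s
def plan(target,yaw=None,pts=None,step=0.058):
    """straight line rows from measured pose; yaw chosen mod pi nearest"""
    p,Rm,y,s=cur(); 
    dy=0 if yaw is None else (yaw-y+np.pi/2)%np.pi-np.pi/2
    d=np.array(target)-p; n=int(max(np.ceil(np.linalg.norm(d)/step),np.ceil(abs(dy)/0.18),1))
    rows=[];roll=[]; err=np.zeros(3); yy=y; done=np.zeros(3); 
    for i in range(n):
        M=np.array([[np.cos(yy),0,-np.sin(yy)],[np.sin(yy),0,np.cos(yy)],[0,-1,0]])
        o=np.round(M.T@(d*(i+1)/n-done),4 if n==1 else 3); done=done+M@o
        rows.append(o.tolist()); r=round(-(dy*(i+1)/n-(yy-y)),3); roll.append(r); yy-=r
    for k in range(0,n,5): print("offset",rows[k:k+5],"roll",roll[k:k+5])
    print("from",p.round(4),round(y,3),"dyaw",round(dy,3),"F",np.round(s['force'],2),"w",round(s['width'],4),"t",s['t'])
def ray(f,u,v,p,Rm):
    H=np.array(f['hand_eye']); fl=210/np.tan(np.radians(f['fovy']/2))
    d=np.array([u-f['cx'],v-f['cy']]); r=np.hypot(*d); th=r/fl
    c=np.r_[np.sin(th)*d/max(r,1e-9),np.cos(th)]
    return p+Rm@H[:3,3], Rm@(H[:3,:3]@c)
def wproj(f,X,p,Rm):
    H=np.array(f['hand_eye']); fl=210/np.tan(np.radians(f['fovy']/2))
    c=H[:3,:3].T@(Rm.T@(np.array(X)-p)-H[:3,3]); th=np.arctan2(np.hypot(c[0],c[1]),c[2]); e=c[:2]/np.hypot(c[0],c[1])
    return np.array([f['cx'],f['cy']])+fl*th*e
def atz(o,d,z): return o+d*(z-o[2])/d[2]
E
python3 - <<'E'
from h import *
plan([0.45,0.36,0.21],0.724)
E
```

```text
offset [[0.028, 0.002, 0.046], [0.025, 0.003, 0.048], [0.02, 0.002, 0.049], [0.017, 0.002, 0.052], [0.013, 0.003, 0.052]] roll [np.float64(0.077), np.float64(0.078), np.float64(0.077), np.float64(0.078), np.float64(0.077)]
offset [[0.008, 0.002, 0.053], [0.005, 0.003, 0.054]] roll [np.float64(0.078), np.float64(0.077)]
from [0.2026 0.6439 0.2266] -1.876 dyaw -0.542 F [ 0.65 -0.17 -0.18] w 0.0879 t 2.4
```

Emit:
move_arm([
  [0.028, 0.002, 0.046],
  [0.025, 0.003, 0.048],
  [0.02, 0.002, 0.049],
  [0.017, 0.002, 0.052],
  [0.013, 0.003, 0.052],
], jaw=[0, 0, 0, 0, 0], roll=[0.077, 0.078, 0.077, 0.078, 0.077])

```text
t: 3.02
eef_pos: [0.3803, 0.4395, 0.2149]
ee_rot: [-1.571, 0.001, -2.265]
force: [-0.0, 0.5, -0.1]
width: 0.0873
```

Emit:
move_arm([
  [0.008, 0.002, 0.053],
  [0.005, 0.003, 0.054],
  [0, 0, 0],
], jaw=[0, 0, 0], roll=[0.078, 0.077, 0])

```text
t: 3.4
eef_pos: [0.452, 0.3569, 0.2095]
ee_rot: [-1.571, -0.0, -2.423]
force: [-0.1, 0.0, 0.3]
width: 0.0878
```

```bash
python3 - <<'E'
from h import *
p,Rm,y,s=cur(); print(p.round(4),y,s['qd'])
f=arm.grab_frame("wrist"); cv2.imwrite("pics/w1.png",f["pixels"])
for t in ["holder_mid","pin_big","pin_small","rim"]:
    print(t,[(np.round(a["position"],4).tolist(),round(a["p"],2)) for a in arm.landmark_of(f,t)[:2]])
E
```

```text
[0.452  0.3569 0.2095] -2.4226231934831413 [ 0.05458171  0.00275992  0.01306176 -0.00580758  0.00206816 -0.00646327]
holder_mid []
pin_big [([0.42, 0.3831, 0.0545], 0.74)]
pin_small [([0.4969, 0.297, 0.0598], 0.69)]
rim [([0.3736, 0.1243, 0.0004], 0.27)]
```

View pics/w1.png

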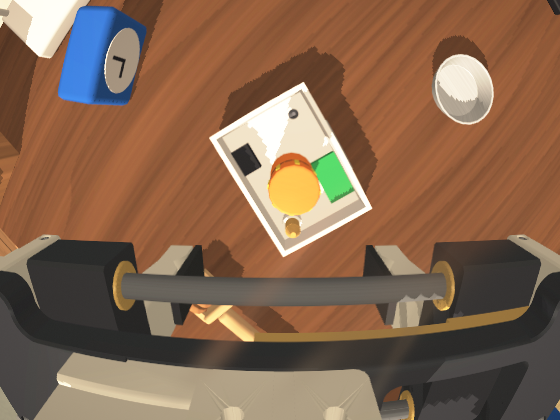

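The view shows the box with outer rim corners near (303,83), (211,139), (284,256) and (371,208). The cap top is centred near (294,189), the small pin near (293,113), and the big pin near (292,218).

```bash
python3 - <<'E'
from h import *
p,Rm,y,s=cur()
f=arm.grab_frame("wrist")
C=[]
for n,u,v,z in [("cap",294,189,.099),("c1",303,83,.04),("c2",211,139,.04),("c3",284,256,.04),("c4",371,208,.04),("small",293,112,.058),("big",292,218,.058)]:
    X=atz(*ray(f,u,v,p,Rm),z); print(n,X.round(4)); C.append(X)
c=np.array(C[1:5]); print("mid",c.mean(0)); print(np.linalg.norm(np.roll(c,-1,0)-c,axis=1)); 
yv=(c[2]+c[1]-c[0]-c[3])*0+(c[2]-c[1]+c[3]*-1*-1-c[0]); print("yaw y",np.degrees(np.arctan2(yv[1],yv[0])))
d=C[6]-C[5]; print(np.linalg.norm(d),(C[6]+C[5])/2,np.degrees(np.arctan2(d[1],d[0]))-60)
m=cv2.inRange(cv2.cvtColor(f['pixels'],cv2.COLOR_BGR2HSV),(15,150,200),(25,255,255))[130:230,250:330]
print(cv2.moments(m)['m10']/cv2.moments(m)['m00']+250,cv2.moments(m)['m01']/cv2.moments(m)['m00']+130)
big=cv2.resize(f['pixels'][70:270,190:390],(800,800),interpolation=cv2.INTER_CUBIC)[:600]; cv2.imwrite("pics/w1z.png",big)
E
```

```text
cap [0.4533 0.3403 0.099 ]
c1 [0.5088 0.2617 0.04  ]
c2 [0.5416 0.365  0.04  ]
c3 [0.4015 0.4112 0.04  ]
c4 [0.3679 0.3085 0.04  ]
small [0.4967 0.2911 0.058 ]
big [0.4282 0.3691 0.058 ]
mid [0.45492753 0.33660366 0.04      ]
[0.10832844 0.1475579  0.10803517 0.1484396 ]
yaw y 161.68199872446897
0.10381996695881106 [0.46245216 0.33011112 0.058     ] 71.2791802803207
295.1707920792079 184.6668316831683
```

View pics/w1z.png

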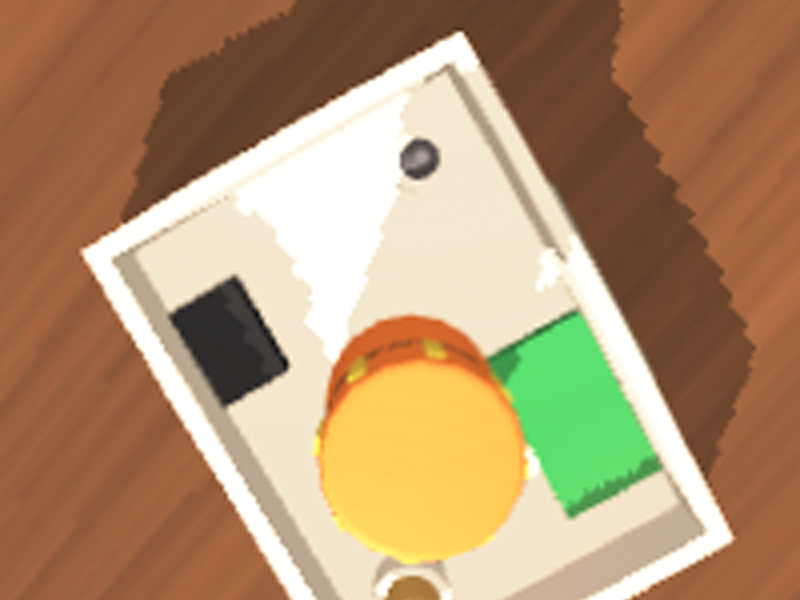

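```bash
python3 - <<'E'
from h import *
p,Rm,y,s=cur()
f=arm.grab_frame("wrist"); print(atz(*ray(f,295.5,185,p,Rm),.099))
plan([0.456,0.338,0.062],0.724)
E
```

```text
[0.45460467 0.33695991 0.099     ]
offset [[0.003, 0.049, 0.007], [0.004, 0.049, 0.007], [0.003, 0.05, 0.007]] roll [np.float64(0.001), np.float64(0.0), np.float64(0.001)]
from [0.4497 0.3605 0.2096] -2.416 dyaw -0.002 F [-0.31 -0.71 -0.79] w 0.0876 t 3.75
```

Emit:
move_arm([
  [0.003, 0.049, 0.007],
  [0.004, 0.049, 0.007],
  [0.003, 0.05, 0.007],
  [0, 0, 0],
], jaw=[0, 0, 0, 0], roll=[0, 0, 0, 0], grip_force=12)

```text
t: 4.25
eef_pos: [0.4546, 0.3353, 0.0584]
ee_rot: [-1.569, -0.008, -2.417]
force: [1.0, 0.4, 1.5]
width: 0.088
```

Emit:
move_arm([
  [0, 0, 0],
  [0, 0, 0],
  [0, 0, 0],
  [0, 0, 0],
], jaw=[0.4, 0.6, 0.6, 0.6], roll=[0, 0, 0, 0])

```text
t: 4.75
eef_pos: [0.457, 0.3377, 0.0625]
ee_rot: [-1.571, 0.002, -2.417]
force: [-0.2, 0.6, 0.7]
width: 0.0529
```

Emit:
move_arm([
  [0, 0, 0],
  [0, 0, 0],
  [0, 0, 0],
], jaw=[0.7, 0.7, 0.7], roll=[0, 0, 0])

```text
t: 5.12
eef_pos: [0.4569, 0.3375, 0.062]
ee_rot: [-1.571, 0.0, -2.417]
force: [-0.9, 0.6, 5.7]
width: 0.0445
```

Emit:
move_arm([
  [0, -0.03, 0],
  [0, -0.04, 0],
  [0, -0.03, 0],
], jaw=[0.7, 0.7, 0.7], roll=[0, 0, 0])

```text
t: 5.5
eef_pos: [0.4568, 0.3373, 0.1627]
ee_rot: [-1.571, 0.0, -2.418]
force: [0.8, 0.2, -0.5]
width: 0.045
```

```bash
python3 - <<'E'
from h import *
plan([0.54,0.10,0.15])
E
```

```text
offset [[0.019, 0.003, 0.047], [0.019, 0.002, 0.046], [0.019, 0.003, 0.047], [0.019, 0.002, 0.046], [0.019, 0.003, 0.047]] roll [np.float64(-0.0), np.float64(-0.0), np.float64(-0.0), np.float64(-0.0), np.float64(-0.0)]
from [0.4568 0.3373 0.1627] -2.418 dyaw 0 F [ 0.81  0.16 -0.55] w 0.045 t 5.5
```

Emit:
move_arm([
  [0.019, 0.003, 0.047],
  [0.019, 0.002, 0.046],
  [0.019, 0.003, 0.047],
  [0.019, 0.002, 0.046],
  [0.019, 0.003, 0.047],
], jaw=[0.7, 0.7, 0.7, 0.7, 0.7], roll=[0, 0, 0, 0, 0])

```text
t: 6.12
eef_pos: [0.54, 0.0982, 0.1483]
ee_rot: [-1.571, -0.0, -2.417]
force: [0.9, 1.0, -1.0]
width: 0.0448
```

Emit:
move_arm([
  [0, 0, 0],
], jaw=[0.7], roll=[0])

```text
t: 6.25
eef_pos: [0.5399, 0.0967, 0.1477]
ee_rot: [-1.571, -0.002, -2.422]
force: [-0.1, 0.4, -1.3]
width: 0.0445
```

```bash
python3 - <<'E'
from h import *
p,Rm,y,s=cur(); print(p.round(4),y,s['width'])
f=arm.grab_frame("wrist"); cv2.imwrite("pics/w2.png",f["pixels"])
for t in ["holder_mid","coaster_top"]:
    print(t,[(np.round(a["position"],4).tolist(),round(a["p"],2)) for a in arm.landmark_of(f,t)[:2]])
X=np.array([.575,.014,.005]); print(wproj(f,X,p,Rm), [wproj(f,X+d,p,Rm).round() for d in ([.05,0,0],[-.05,0,0],[0,.05,0],[0,-.05,0])])
E
```

```text
[0.5399 0.0967 0.1477] -2.421834285934861 0.04454745831076503
holder_mid []
coaster_top [([0.5768, 0.0106, 0.0021], 0.68)]
[311.81264504 109.36315873] [array([271.,  74.]), array([351., 146.]), array([276., 150.]), array([347.,  71.])]
```

View pics/w2.png

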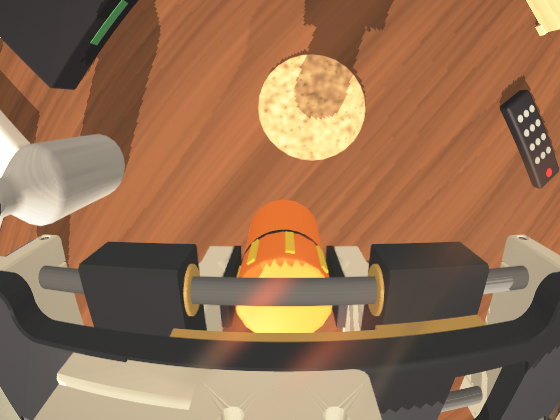

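The coaster is centred at (312,107), matching the prediction of (312,109). The holder is held firmly and upright.

```bash
python3 - <<'E'
from h import *
plan([0.576,0.0125,0.09],step=0.055)
E
```

```text
offset [[0.01, 0.019, 0.03], [0.01, 0.02, 0.03], [0.011, 0.019, 0.029]] roll [np.float64(-0.0), np.float64(-0.0), np.float64(-0.0)]
from [0.5397 0.0998 0.1483] -2.418 dyaw 0 F [ 0.03  0.31 -0.47] w 0.0445 t 6.4
```

Emit:
move_arm([
  [0.01, 0.019, 0.03],
  [0.01, 0.02, 0.03],
  [0.011, 0.019, 0.029],
  [0, 0, 0],
  [0, 0.01, 0],
], jaw=[0.7, 0.7, 0.7, 0.7, 0.7], roll=[0, 0, 0, 0, 0])

```text
t: 7.02
eef_pos: [0.5763, 0.0138, 0.081]
ee_rot: [-1.57, 0.002, -2.417]
force: [0.6, -0.3, -1.3]
width: 0.0449
```

Emit:
move_arm([
  [0, 0.01, 0],
  [0, 0.004, 0],
  [0, 0, 0],
], jaw=[0.7, 0.7, 0.7], roll=[0, 0, 0])

```text
t: 7.4
eef_pos: [0.5754, 0.013, 0.0663]
ee_rot: [-1.571, -0.0, -2.417]
force: [0.5, -0.0, -1.4]
width: 0.0445
```

Emit:
move_arm([
  [0, 0.002, 0],
  [0, 0.0015, 0],
  [0, 0, 0],
], jaw=[0.7, 0.7, 0.7], roll=[0, 0, 0])

```text
t: 7.78
eef_pos: [0.5756, 0.0125, 0.0631]
ee_rot: [-1.571, 0.0, -2.418]
force: [0.4, -0.3, -0.7]
width: 0.045
```

Emit:
move_arm([
  [0, 0.001, 0],
  [0, 0, 0],
], jaw=[0.7, 0.7], roll=[0, 0])

```text
t: 8.02
eef_pos: [0.5756, 0.0125, 0.0621]
ee_rot: [-1.571, -0.0, -2.418]
force: [0.4, -0.5, -0.4]
width: 0.0447
```

Emit:
move_arm([
  [0, 0.0005, 0],
  [0, 0, 0],
  [0, 0, 0],
  [0, 0, 0],
], jaw=[0.7, 0.3, 0, 0], roll=[0, 0, 0, 0])

```text
t: 8.52
eef_pos: [0.5756, 0.0126, 0.0615]
ee_rot: [-1.571, -0.0, -2.418]
force: [-0.6, -0.1, 0.4]
width: 0.0692
```

Emit:
move_arm([
  [0, -0.02, 0],
  [0, -0.05, 0],
  [0, -0.06, 0],
  [0, -0.03, 0],
  [0, 0, 0],
], jaw=[0, 0, 0, 0, 0], roll=[0, 0, 0, 0, 0])

```text
t: 9.15
eef_pos: [0.5771, 0.0129, 0.2247]
ee_rot: [-1.568, 0.005, -2.417]
force: [-0.0, -0.2, -1.2]
width: 0.0877
```

```bash
python3 - <<'E'
from h import *
f=arm.grab_frame("side"); cv2.imwrite("pics/s3.png",f["pixels"])
plan([0.51,-0.26,0.24],-0.244)
E
```

```text
offset [[0.038, -0.003, 0.027], [0.034, -0.003, 0.032], [0.028, -0.003, 0.038], [0.021, -0.003, 0.041], [0.015, -0.002, 0.045]] roll [np.float64(0.161), np.float64(0.162), np.float64(0.161), np.float64(0.161), np.float64(0.162)]
offset [[0.007, -0.003, 0.046]] roll [np.float64(0.161)]
from [0.576  0.0128 0.2226] -2.418 dyaw -0.968 F [ 0.   -0.49 -1.26] w 0.0871 t 9.2
```

View pics/s3.png

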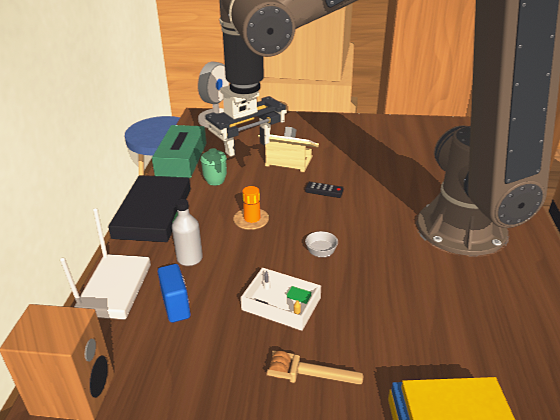

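The holder stands upright on the coaster, near pixel (250,205), with cork visible all round it. Next I'll look at the plate.

Emit:
move_arm([
  [0.038, -0.003, 0.027],
  [0.034, -0.003, 0.032],
  [0.028, -0.003, 0.038],
  [0.021, -0.003, 0.041],
  [0.015, -0.002, 0.045],
], jaw=[0, 0, 0, 0, 0], roll=[0.161, 0.162, 0.161, 0.161, 0.162])

```text
t: 9.82
eef_pos: [0.5193, -0.216, 0.2342]
ee_rot: [-1.571, -0.002, 3.053]
force: [0.7, -0.0, 0.3]
width: 0.088
```

Emit:
move_arm([
  [0.007, -0.003, 0.046],
  [0, 0, 0],
  [0, 0, 0],
], jaw=[0, 0, 0], roll=[0.161, 0, 0])

```text
t: 10.2
eef_pos: [0.509, -0.26, 0.2372]
ee_rot: [-1.571, -0.002, 2.898]
force: [0.8, 0.6, -0.6]
width: 0.0875
```

```bash
python3 - <<'E'
from h import *
p,Rm,y,s=cur(); print(p.round(4),y,np.round(s['qd'],3))
f=arm.grab_frame("wrist"); cv2.imwrite("pics/w4.png",f["pixels"])
np.savez("w4.npz",p=p,Rm=Rm)
for t in ["plate_knob","plate_under","hole_big","rest"]:
    print(t,[(np.round(a["position"],4).tolist(),round(a["p"],2)) for a in arm.landmark_of(f,t)[:2]])
E
```

```text
[ 0.509  -0.26    0.2372] 2.897695118144485 [ 0.024 -0.006  0.004  0.    -0.003  0.   ]
plate_knob [([0.497, -0.3285, 0.1009], 0.59)]
plate_under [([0.5034, -0.3236, 0.0777], 0.83)]
hole_big [([0.4548, -0.2834, 0.0915], 0.69)]
rest []
```

View pics/w4.png

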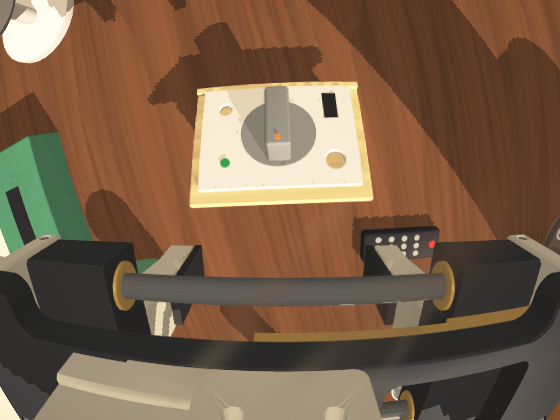

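```bash
python3 - <<'E'
import cv2
a=cv2.imread("pics/w4.png"); cv2.imwrite("pics/w4z.png",cv2.resize(a[75:215,185:385],(800,560),interpolation=cv2.INTER_CUBIC))
E
```

```text
(no output)
```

View pics/w4z.png

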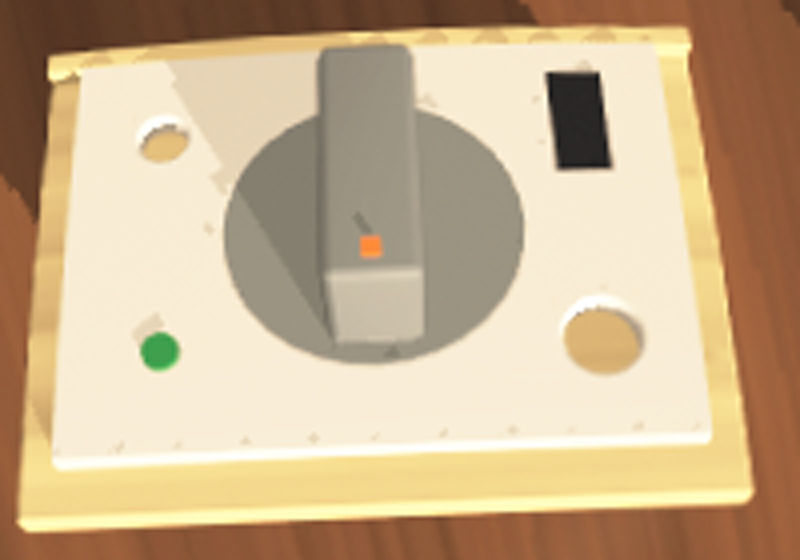

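```bash
cat > fitp.py <<'E'
from h import *
from scipy.optimize import least_squares
def fit(f,p,Rm,feat,x0,tilt=None):
    L=np.array([a[:3] for a in feat])/1000.; U=np.array([a[3:] for a in feat])
    def pose(x):
        return R.from_euler('ZY',[x[3],x[4]]).as_matrix()   # tilt negative about y raises +x
    def res(x):
        M=pose(x); r=[wproj(f,x[:3]+M@l,p,Rm)-u for l,u in zip(L,U)]
        r=np.array(r).ravel(); 
        return r if tilt is None else np.r_[r,(x[4]-tilt)*200]
    s=least_squares(res,x0,loss='soft_l1'); return s.x,res(s.x),pose(s.x)
E
python3 - <<'E'
from fitp import *
z=np.load("w4.npz"); f=arm.grab_frame("wrist"); 
p,Rm,y,s=cur(); print(p-z['p'],y)
ft=[(55,-75,6,55,457),(55,75,6,712,432),(-55,75,6,655,42),(-55,-75,6,80,63),(30,52,6,602,335),(-30,-52,6,164,138),(31,-11,40,324,270),(31,11,40,422,268),(-31,-11,40,320,48),(-31,11,40,412,46)]
ft=[(a,b,c,185+u/4,75+v/4) for a,b,c,u,v in ft]
for pp in (z['p'],p):
  for t in (None,-np.radians(32)):
    x,r,M=fit(f,pp,z['Rm'],ft,[.5,-.32,.08,1.3,-.55],t)
    print(x.round(4),np.degrees(x[3:]).round(2),np.abs(r[:20]).max(), "knob",(x[:3]+M@[0,0,.023]).round(4),"hole",(x[:3]+M@[.03,.052,0]).round(4))
E
```

```text
[0.00087193 0.00067384 0.00127296] 2.8991679846515575
[ 0.498  -0.3208  0.0761  1.3646 -0.5623] [ 78.18 -32.22] 2.1938783246463345 knob [ 0.4955 -0.3328  0.0956] hole [ 0.4523 -0.2853  0.0921]
[ 0.498  -0.3208  0.076   1.3646 -0.5588] [ 78.19 -32.02] 2.1770304968808887 knob [ 0.4955 -0.3328  0.0955] hole [ 0.4523 -0.2853  0.0919]
[ 0.4989 -0.3201  0.0774  1.3646 -0.5623] [ 78.18 -32.22] 2.1938783743191124 knob [ 0.4964 -0.3321  0.0969] hole [ 0.4532 -0.2846  0.0934]
[ 0.4989 -0.3201  0.0773  1.3646 -0.5588] [ 78.19 -32.02] 2.177030492003169 knob [ 0.4964 -0.3321  0.0968] hole [ 0.4532 -0.2846  0.0932]
```

```bash
python3 - <<'E'
from h import *
plan([0.495,-0.337,0.13],2.935,step=0.05)
E
```

```text
offset [[-0.001, 0.036, 0.026], [-0.002, 0.036, 0.027], [-0.0, 0.037, 0.026]] roll [np.float64(-0.012), np.float64(-0.012), np.float64(-0.012)]
from [ 0.5098 -0.2593  0.2385] 2.899 dyaw 0.036 F [-0.01 -0.01 -0.25] w 0.0877 t 10.5
```

Emit:
move_arm([
  [-0.001, 0.036, 0.026],
  [-0.002, 0.036, 0.027],
  [0, 0.037, 0.026],
  [0, 0, 0],
  [0, 0, 0],
], jaw=[0, 0.2, 0.3, 0.3, 0.3], roll=[-0.012, -0.012, -0.012, 0, 0])

```text
t: 11.12
eef_pos: [0.495, -0.3375, 0.1302]
ee_rot: [-1.57, 0.001, 2.934]
force: [0.7, 0.2, 0.6]
width: 0.062
```

```bash
python3 - <<'E'
from h import *
p,Rm,y,s=cur()
f=arm.grab_frame("wrist"); cv2.imwrite("pics/w5.png",f["pixels"])
plan([0.495,-0.337,0.086],2.935,step=0.05)
E
```

```text
offset [[0.0004, 0.0448, -0.0003]] roll [np.float64(-0.001)]
from [ 0.4954 -0.3374  0.1308] 2.934 dyaw 0.001 F [ 0.28  1.28 -0.23] w 0.0617 t 11.175
```

View pics/w5.png

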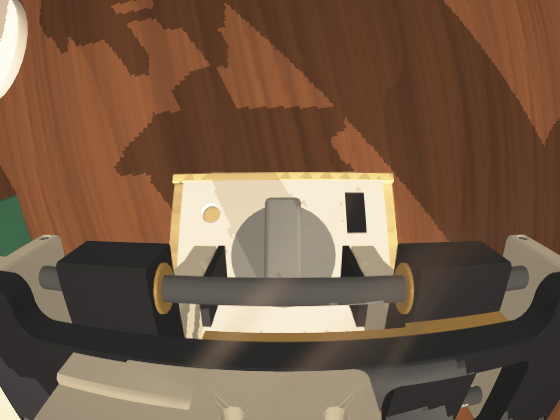

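The knob, at columns 265 to 300, is centred between the fingers, at columns 222 to 345. I'll descend in two steps.

Emit:
move_arm([
  [0, 0.02, 0],
  [0, 0.016, 0],
  [0, 0.008, 0],
  [0, 0, 0],
], jaw=[0.3, 0.3, 0.3, 0.3], roll=[0, 0, 0, 0], grip_force=12)

```text
t: 11.68
eef_pos: [0.4942, -0.3374, 0.0853]
ee_rot: [-1.571, -0.001, 2.934]
force: [-0.3, 0.5, 0.1]
width: 0.0614
```

Emit:
move_arm([
  [0, 0, 0],
  [0, 0, 0],
  [0, 0, 0],
  [0, 0, 0],
  [0, 0, 0],
], jaw=[0.6, 0.8, 0.9, 0.9, 0.9], roll=[0, 0, 0, 0, 0])

```text
t: 12.3
eef_pos: [0.4945, -0.3377, 0.0857]
ee_rot: [-1.571, 0.0, 2.934]
force: [0.6, 0.5, -0.1]
width: 0.0219
```

Emit:
move_arm([
  [0, -0.01, 0],
  [0, -0.02, 0],
  [0, -0.03, 0],
  [0, -0.03, 0],
  [0, 0, 0],
], jaw=[0.9, 0.9, 0.9, 0.9, 0.9], roll=[0, 0, 0, 0, 0])

```text
t: 12.92
eef_pos: [0.4956, -0.3382, 0.1785]
ee_rot: [-1.57, 0.005, 2.934]
force: [-0.3, 0.8, -2.4]
width: 0.0218
```

```bash
python3 - <<'E'
from h import *
p,Rm,y,s=cur(); print(p,s['force'],s['width'])
f=arm.grab_frame("wrist"); cv2.imwrite("pics/w6.png",f["pixels"])
f=arm.grab_frame("side"); cv2.imwrite("pics/s6.png",cv2.resize(f["pixels"][60:260,150:400],None,fx=3,fy=3))
E
```

```text
[ 0.49559313 -0.33820473  0.17850786] [-0.29707057  0.76055132 -2.4353992 ] 0.021784222132698285
```

View pics/w6.png

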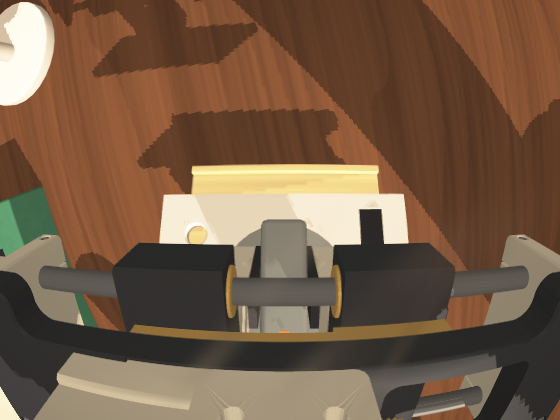

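View pics/s6.png

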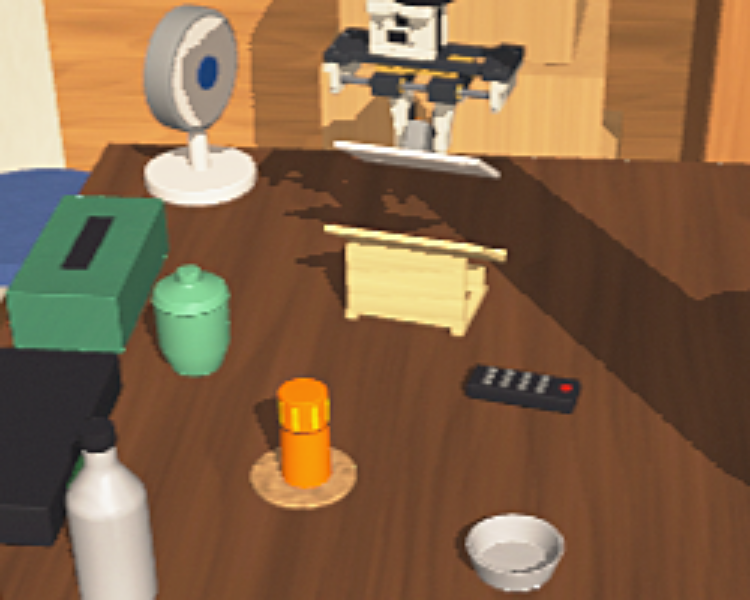

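The plate is held firmly and still tilted about 32°. I'll level it on the free table area near (0.535, -0.15) by letting the low edge touch and dragging toward +y while lowering.

```bash
python3 - <<'E'
from h import *
plan([0.535,-0.20,0.185],step=0.05)
E
```

```text
offset [[-0.004, -0.003, -0.048], [-0.004, -0.003, -0.047], [-0.004, -0.004, -0.048]] roll [np.float64(-0.0), np.float64(-0.0), np.float64(-0.0)]
from [ 0.4939 -0.3373  0.1753] 2.933 dyaw 0 F [ 0.01  0.03 -2.83] w 0.0222 t 13.025
```

Emit:
move_arm([
  [-0.004, -0.003, -0.048],
  [-0.004, -0.003, -0.047],
  [-0.004, -0.004, -0.048],
  [0, 0.04, 0],
  [0, 0.045, 0],
], jaw=[0.9, 0.9, 0.9, 0.9, 0.9], roll=[0, 0, 0, 0, 0])

```text
t: 13.65
eef_pos: [0.5355, -0.1991, 0.0991]
ee_rot: [-1.571, 0.0, 2.935]
force: [-0.1, -0.5, -2.6]
width: 0.0219
```

Emit:
move_arm([
  [0, 0.035, 0],
  [0, 0.015, 0],
  [0, 0, 0],
  [0, 0, 0],
], jaw=[0.9, 0.9, 0.9, 0.9], roll=[0, 0, 0, 0])

```text
t: 14.15
eef_pos: [0.5366, -0.2004, 0.0517]
ee_rot: [-1.571, 0.002, 2.934]
force: [-0.8, 0.2, -2.7]
width: 0.0215
```

Emit:
move_arm([
  [0, 0.006, -0.004],
  [0, 0.004, -0.006],
  [0, 0.003, -0.006],
  [0, 0.002, -0.006],
  [0, 0, 0],
], jaw=[0.9, 0.9, 0.9, 0.9, 0.9], roll=[0, 0, 0, 0, 0])

```text
t: 14.78
eef_pos: [0.5403, -0.1781, 0.0356]
ee_rot: [-1.571, 0.0, 2.934]
force: [-0.2, 0.2, -2.4]
width: 0.0221
```

Emit:
move_arm([
  [0, 0.003, -0.005],
  [0, 0.003, -0.005],
  [0, 0.003, -0.005],
  [0, 0, 0],
], jaw=[0.9, 0.9, 0.9, 0.9], roll=[0, 0, 0, 0])

```text
t: 15.28
eef_pos: [0.5433, -0.1635, 0.0262]
ee_rot: [-1.571, -0.0, 2.934]
force: [0.1, 0.4, -3.4]
width: 0.0221
```

```bash
python3 - <<'E'
from h import *
p,Rm,y,s=cur(); print(p,s['force'],s['moment'])
f=arm.grab_frame("wrist"); cv2.imwrite("pics/w7.png",f["pixels"])
f=arm.grab_frame("side"); cv2.imwrite("pics/s7.png",cv2.resize(f["pixels"][100:240,180:355],None,fx=4,fy=4))
E
```

```text
[ 0.54329584 -0.16350386  0.02622267] [ 0.09476809  0.36563856 -3.41521691] [ 0.04139148 -0.04764613 -0.01976223]
```

View pics/w7.png

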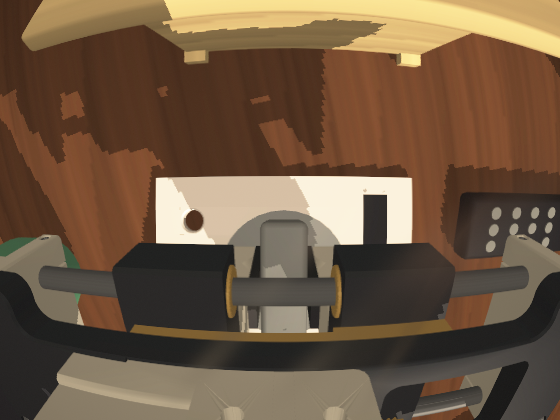

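View pics/s7.png

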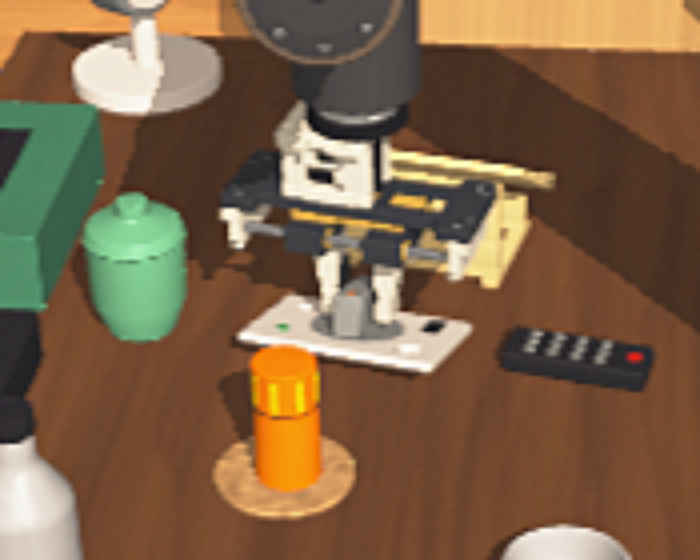

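The plate is rotating level in the grip, and its edge is on the table. I'll continue down slowly.

Emit:
move_arm([
  [0, 0.003, -0.004],
  [0, 0.003, -0.003],
  [0, 0.002, -0.002],
  [0, 0, 0],
], jaw=[0.9, 0.9, 0.9, 0.9], roll=[0, 0, 0, 0])

```text
t: 15.88
eef_pos: [0.5451, -0.1549, 0.0183]
ee_rot: [-1.571, -0.0, 2.934]
force: [0.5, -0.0, -2.1]
width: 0.0218
```

Emit:
move_arm([
  [0, 0.002, 0],
  [0, 0.0015, 0],
  [0, 0, 0],
], jaw=[0.9, 0.9, 0.9], roll=[0, 0, 0])

```text
t: 16.25
eef_pos: [0.5454, -0.1551, 0.0151]
ee_rot: [-1.571, 0.0, 2.934]
force: [0.5, 1.4, -0.5]
width: 0.022
```

Emit:
move_arm([
  [0, 0.0015, 0],
  [0, 0.001, 0],
  [0, 0, 0],
], jaw=[0.9, 0.9, 0.9], roll=[0, 0, 0])

```text
t: 16.62
eef_pos: [0.5454, -0.1552, 0.0136]
ee_rot: [-1.571, 0.001, 2.934]
force: [-2.9, 2.8, 11.6]
width: 0.0218
```

```bash
python3 - <<'E'
from h import *
p,Rm,y,s=cur(); print(p,s['force'],s['moment'])
f=arm.grab_frame("wrist"); cv2.imwrite("pics/w8.png",f["pixels"])
E
```

```text
[ 0.54537247 -0.15521156  0.01355531] [-2.90561556  2.75930479 11.63189263] [1.25858425 0.95652561 0.02273175]
```

View pics/w8.png

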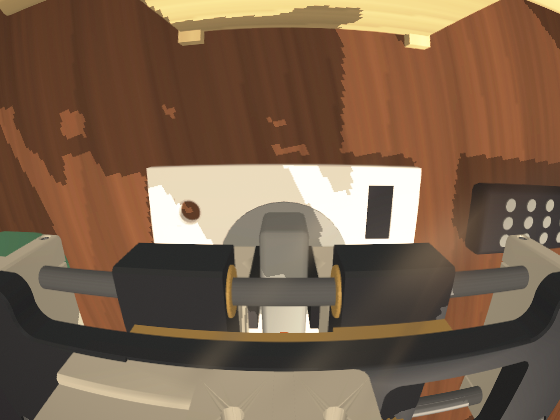

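The plate is flat, with contact at TCP z = 0.0136 as predicted. I'll release so it settles, then re-grip it level.

Emit:
move_arm([
  [0, -0.0015, 0],
  [0, 0, 0],
  [0, 0, 0],
  [0, 0, 0],
], jaw=[0.9, 0.55, 0.55, 0.55], roll=[0, 0, 0, 0])

```text
t: 17.18
eef_pos: [0.545, -0.1553, 0.0139]
ee_rot: [-1.571, -0.0, 2.934]
force: [-0.5, -0.3, 0.3]
width: 0.0388
```

Emit:
move_arm([
  [0, 0, 0],
  [0, 0, 0],
  [0, 0, 0],
  [0, 0, 0],
  [0, 0, 0],
], jaw=[0.9, 0.9, 0.9, 0.9, 0.9], roll=[0, 0, 0, 0, 0], grip_force=20)

```text
t: 17.8
eef_pos: [0.545, -0.1552, 0.014]
ee_rot: [-1.571, -0.0, 2.934]
force: [-0.4, -0.3, -0.9]
width: 0.0219
```

```bash
python3 - <<'E'
from h import *
p,Rm,y,s=cur(); print(p,y,s['force'],s['moment'],s['width'])
f=arm.grab_frame("wrist"); cv2.imwrite("pics/w9.png",f["pixels"]); cv2.imwrite("pics/w9z.png",cv2.resize(f["pixels"][150:260,130:430],None,fx=2.6,fy=2.6,interpolation=cv2.INTER_CUBIC))
E
```

```text
[ 0.54498458 -0.15518884  0.0140163 ] 2.933547009094368 [-0.44241431 -0.28976626 -0.92825337] [0.08739342 0.01204055 0.025414  ] 0.02191735631857295
```

View pics/w9z.png

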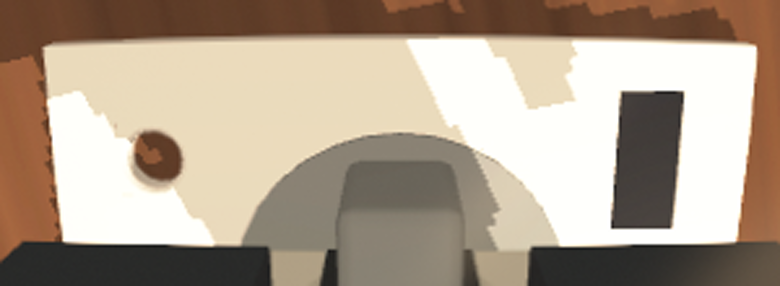

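```bash
python3 - <<'E'
from fitp import *
p,Rm,y,s=cur(); f=arm.grab_frame("wrist")
ft=[(-55,-75,6,48,45),(-55,75,6,757,46),(-30,-52,6,157,159),(-31,-11,40,340,208),(-31,11,40,463,208),(-31,-11,6,349,163),(-31,11,6,456,163)]
ft=[(a,b,c,130+u/2.6,150+v/2.6) for a,b,c,u,v in ft]
L=np.array([a[:3] for a in ft])/1000;U=np.array([a[3:] for a in ft])
def res(x):
    M=R.from_euler('z',x[2]).as_matrix()
    return np.concatenate([wproj(f,np.r_[x[:2],0]+M@l,p,Rm)-u for l,u in zip(L,U)])
s2=least_squares(res,[.545,-.155,1.36]); x=s2.x
print(x, np.degrees(x[2]),"jaw",np.degrees(y)-90); print(res(x).reshape(-1,2).round(1))
M=R.from_euler('z',x[2]).as_matrix(); print("TCP in plate",M.T@(p-np.r_[x[:2],0]))
plan([0.545,-0.155,0.19]); 
E
```

```text
[ 0.54487761 -0.15269481  1.35909714] 77.87053013043139 jaw 78.08274511482543
[[-1.3  0.2]
 [ 0.7  0.7]
 [-1.   0.6]
 [-1.2  1.5]
 [ 2.6  1.6]
 [-0.3 -2.5]
 [ 0.  -2.4]]
TCP in plate [-0.00239107 -0.00062267  0.014006  ]
offset [[0.0, -0.044, -0.0], [0.0, -0.044, -0.0], [0.0, -0.044, -0.0], [0.0, -0.044, -0.0]] roll [np.float64(-0.0), np.float64(-0.0), np.float64(-0.0), np.float64(-0.0)]
from [ 0.545  -0.1552  0.0141] 2.934 dyaw 0 F [ 0.72 -0.13  0.71] w 0.0218 t 17.9
```

Emit:
move_arm([
  [0, -0.02, 0],
  [0, -0.045, 0],
  [0, -0.055, 0],
  [0, -0.055, 0],
  [0, 0, 0],
], jaw=[0.9, 0.9, 0.9, 0.9, 0.9], roll=[0, 0, 0, 0, 0])

```text
t: 18.52
eef_pos: [0.5477, -0.1554, 0.1939]
ee_rot: [-1.572, 0.009, 2.934]
force: [0.4, -0.1, -1.9]
width: 0.0218
```

```bash
python3 - <<'E'
from h import *
p,Rm,y,s=cur(); print(p,s['force'],s['width'])
f=arm.grab_frame("wrist"); cv2.imwrite("pics/w10.png",f["pixels"])
plan([0.495,0.46,0.195],2.822,step=0.05)
E
```

```text
[ 0.54772461 -0.15537136  0.19394887] [ 0.4384069  -0.14416303 -1.866739  ] 0.021817067902011808
offset [[0.014, -0.0, -0.045], [0.014, -0.001, -0.046], [0.014, 0.0, -0.045], [0.015, -0.0, -0.045], [0.015, -0.001, -0.045]] roll [np.float64(0.009), np.float64(0.008), np.float64(0.009), np.float64(0.008), np.float64(0.009)]
offset [[0.016, 0.0, -0.045], [0.015, -0.0, -0.045], [0.017, -0.0, -0.044], [0.016, -0.001, -0.045], [0.018, -0.0, -0.044]] roll [np.float64(0.008), np.float64(0.009), np.float64(0.009), np.float64(0.008), np.float64(0.009)]
offset [[0.017, -0.0, -0.044], [0.018, -0.001, -0.044], [0.018, -0.0, -0.044]] roll [np.float64(0.008), np.float64(0.009), np.float64(0.008)]
from [ 0.546  -0.155   0.1909] 2.933 dyaw -0.111 F [-0.79  0.47 -4.65] w 0.0217 t 18.575
```

View pics/w10.png

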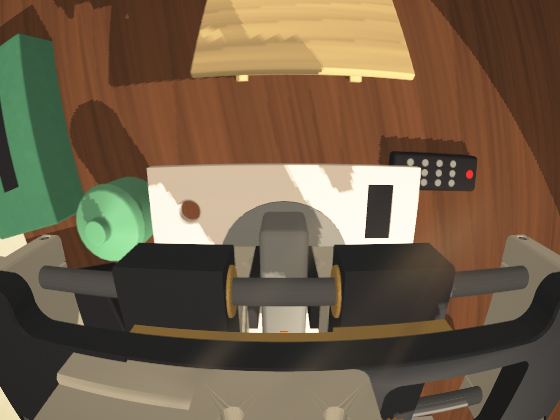

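The plate is lifted and looks the same in the hand as it did on the table, with its far edge at row 166, so it is level. I'll carry it to the far side of the box.

Emit:
move_arm([
  [0.014, 0, -0.045],
  [0.014, -0.001, -0.046],
  [0.014, 0, -0.045],
  [0.015, 0, -0.045],
  [0.015, -0.001, -0.045],
], jaw=[0.9, 0.9, 0.9, 0.9, 0.9], roll=[0.009, 0.008, 0.009, 0.008, 0.009])

```text
t: 19.2
eef_pos: [0.5239, 0.0823, 0.1891]
ee_rot: [-1.569, -0.003, 2.89]
force: [1.2, 0.2, -3.2]
width: 0.0219
```

Emit:
move_arm([
  [0.016, 0, -0.045],
  [0.015, 0, -0.045],
  [0.017, 0, -0.044],
  [0.016, -0.001, -0.045],
  [0.018, 0, -0.044],
], jaw=[0.9, 0.9, 0.9, 0.9, 0.9], roll=[0.008, 0.009, 0.009, 0.008, 0.009])

```text
t: 19.82
eef_pos: [0.5042, 0.3189, 0.1899]
ee_rot: [-1.568, -0.002, 2.847]
force: [1.2, -0.6, -2.3]
width: 0.0218
```

Emit:
move_arm([
  [0.017, 0, -0.044],
  [0.018, -0.001, -0.044],
  [0.018, 0, -0.044],
  [0, 0, 0],
  [0, 0, 0],
], jaw=[0.9, 0.9, 0.9, 0.9, 0.9], roll=[0.008, 0.009, 0.008, 0, 0])

```text
t: 20.45
eef_pos: [0.4932, 0.459, 0.1907]
ee_rot: [-1.567, -0.001, 2.823]
force: [0.1, -0.4, -2.4]
width: 0.0215
```

```bash
python3 - <<'E'
from h import *
p,Rm,y,s=cur(); print(p,y,s['force'],s['width'],np.round(s['qd'],3))
np.savez("w11.npz",p=p,Rm=Rm)
f=arm.grab_frame("wrist"); cv2.imwrite("pics/w11.png",f["pixels"])
E
```

```text
[0.49319652 0.45897139 0.19071745] 2.8229220168881244 [ 0.08088977 -0.40676725 -2.4296801 ] 0.02153839308096018 [-0.016 -0.024 -0.002  0.004  0.     0.001]
```

View pics/w11.png

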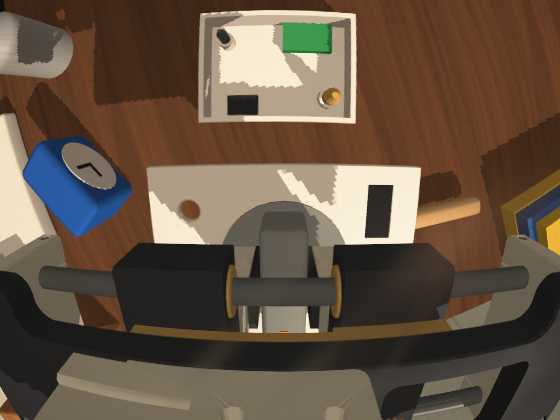

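```bash
python3 - <<'E'
import cv2
a=cv2.imread("pics/w11.png"); cv2.imwrite("pics/w11z.png",cv2.resize(a[0:140,185:375],None,fx=4.2,fy=4.2,interpolation=cv2.INTER_CUBIC))
E
```

```text
(no output)
```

View pics/w11z.png

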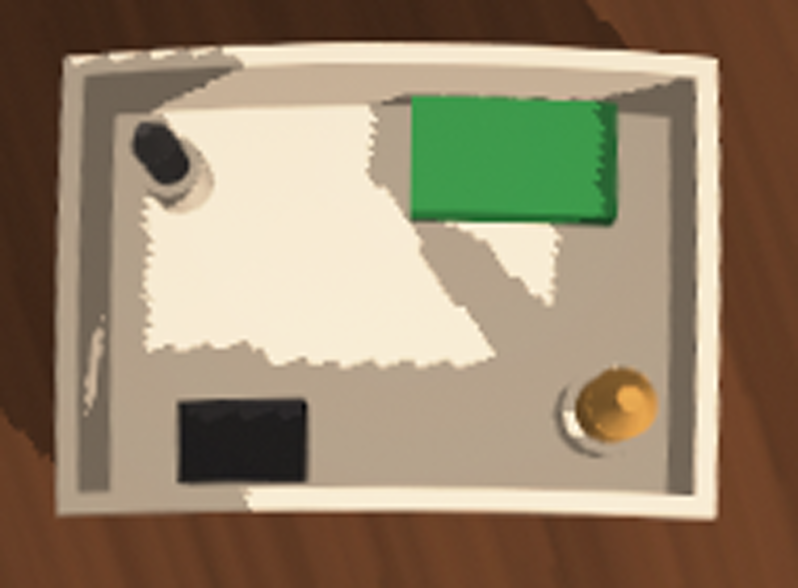

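```bash
python3 - <<'E'
from fitp import *
z=np.load("w11.npz"); p,Rm,y,s=cur(); print(p-z['p'],y)
f=arm.grab_frame("wrist")
ft=[(-55,-75,0,63,56),(-55,75,0,719,60),(55,75,0,717,518),(55,-75,0,57,516),(30,52,18,630,400),(-30,-52,18,147,135)]
ft=[(a,b,c,185+u/4.2,v/4.2) for a,b,c,u,v in ft]
L=np.array([a[:3] for a in ft])/1000;U=np.array([a[3:] for a in ft])
for pp in (z['p'],p):
  def res(x):
    M=R.from_euler('z',x[2]).as_matrix()
    return np.concatenate([wproj(f,np.r_[x[:2],.04]+M@l,pp,Rm)-u for l,u in zip(L,U)])
  x=least_squares(res,[.458,.337,1.25]).x
  print(x, np.degrees(x[2])); print(res(x).reshape(-1,2).round(1).tolist())
  # free z
  def res3(x):
    M=R.from_euler('z',x[2]).as_matrix()
    return np.concatenate([wproj(f,np.r_[x[:2],x[3]]+M@l,pp,Rm)-u for l,u in zip(L,U)])
  print(least_squares(res3,[.458,.337,1.25,.04]).x)
for c in ("scene","side"):
    g=arm.grab_frame(c)
    for t in ("pin_big","pin_small","rim"): print(c,t,[(np.round(a["position"],4).tolist(),round(a["p"],2)) for a in arm.landmark_of(g,t)[:1]])
E
```

```text
[ 0.00035001 -0.00031963  0.00069287] 2.8222926992020376
[0.45751924 0.33365542 1.24243634] 71.18635842686868
[[0.3, 0.6], [-0.2, -0.1], [-0.1, 0.5], [0.2, 0.2], [0.4, 0.0], [-0.7, -1.1]]
[0.45750325 0.33359338 1.24245351 0.03958229]
[0.45784273 0.33323286 1.24246478] 71.18798819411644
[[0.5, 0.7], [-0.4, 0.0], [-0.3, 0.3], [0.4, 0.1], [0.3, -0.0], [-0.5, -1.1]]
[0.45785326 0.33327374 1.24245351 0.04027516]
scene pin_big [([0.42, 0.3804, 0.056], 0.94)]
scene pin_small [([0.5006, 0.2899, 0.0568], 0.72)]
scene rim [([0.4565, 0.3354, 0.0452], 0.65)]
side pin_big [([0.4185, 0.3842, 0.0585], 0.72)]
side pin_small []
side rim [([0.463, 0.337, 0.0432], 0.86)]
```

Box fit: centre (0.4577, 0.3335), yaw 71.2°, residuals at most about 1 px. Next I'll refine where the plate sits in the hand.

```bash
python3 - <<'E'
import cv2
a=cv2.imread("pics/w11.png"); cv2.imwrite("pics/w11a.png",cv2.resize(a[155:255,140:240],None,fx=6,fy=6,interpolation=cv2.INTER_CUBIC)); cv2.imwrite("pics/w11b.png",cv2.resize(a[155:255,335:435],None,fx=6,fy=6,interpolation=cv2.INTER_CUBIC))
E
```

```text
(no output)
```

View pics/w11a.png

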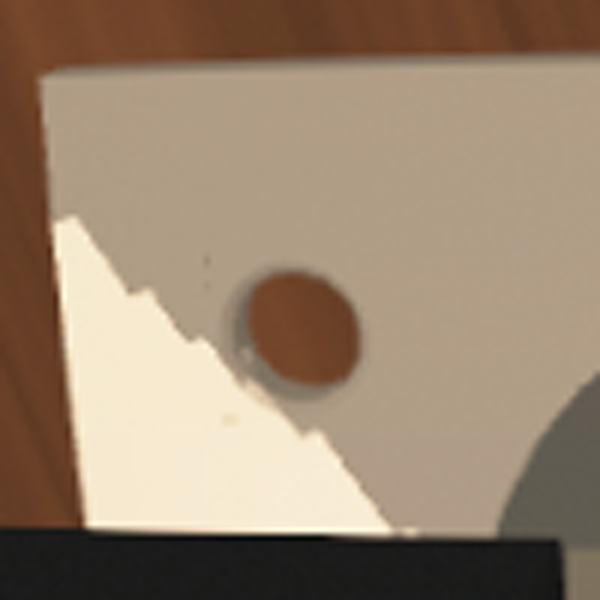

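View pics/w11b.png

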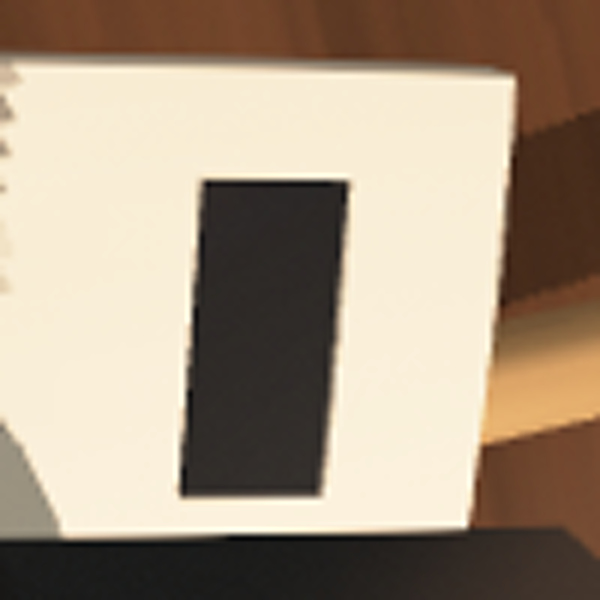

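```bash
cat > inhand.py <<'E'
from fitp import *
def inhand(f,A,B,Hh,A2,B2,zoff=.014):
    """plate pose relative to tool; features pixels. tool placed at origin w/ yaw pi/2 => plate yaw 0"""
    p=np.array([0,0,zoff]); Rm=R.from_euler('z',np.pi/2).as_matrix()@R.from_euler('x',-np.pi/2).as_matrix()
    def P(x,l): return np.r_[x[:2],0]+R.from_euler('ZY',[x[2],x[3]]).as_matrix()@(np.array(l)/1000)
    def res(x,w=300):
        r=[wproj(f,P(x,(-55,-75,6)),p,Rm)-A,wproj(f,P(x,(-55,75,6)),p,Rm)-B,wproj(f,P(x,(-30,-52,6)),p,Rm)-Hh,
           wproj(f,P(x,(x[4],-75,6)),p,Rm)-A2,wproj(f,P(x,(x[5],75,6)),p,Rm)-B2]
        return np.r_[np.concatenate(r),x[3]*w]
    for w in (0,1e4):
        x=least_squares(res,[0,0,0,0,-10,-10],args=(w,),x_scale=[.01,.01,.1,.1,10,10]).x
        print("plate centre in (tool-aligned plate axes) x,y mm",(x[:2]*1000).round(2),"yaw",np.degrees(x[2]).round(2),"tilt",np.degrees(x[3]).round(2),res(x,0)[:10].round(1).tolist())
E
python3 - <<'E'
from inhand import *
f=arm.grab_frame("wrist")
a=lambda u,v:np.array([140+u/6,155+v/6]); b=lambda u,v:np.array([335+u/6,155+v/6])
inhand(f,a(41,77),b(516,75),a(294,334),a(85,528),b(470,528))
p,Rm,y,s=cur(); print(y)
E
```

```text
plate centre in (tool-aligned plate axes) x,y mm [2.17 0.11] yaw -0.08 tilt -0.45 [-0.0, -0.6, -0.0, -0.1, -0.1, 0.7, 0.3, -0.0, -0.1, -0.0]
plate centre in (tool-aligned plate axes) x,y mm [2.07 0.13] yaw -0.08 tilt -0.0 [-0.3, -0.6, 0.3, -0.1, -0.2, 0.7, 0.2, -0.0, -0.0, -0.0]
2.822323314557164
```

```bash
python3 - <<'E'
from h import *
plan([0.4571,0.3315,0.092],2.8147,step=0.05)
E
```

```text
offset [[-0.001, 0.025, 0.033], [-0.002, 0.026, 0.034], [-0.001, 0.025, 0.033], [-0.001, 0.025, 0.033]] roll [np.float64(0.002), np.float64(0.002), np.float64(0.002), np.float64(0.002)]
from [0.4942 0.4596 0.1933] 2.822 dyaw -0.008 F [-0.25  0.34 -3.21] w 0.0221 t 21.0
```

Emit:
move_arm([
  [-0.001, 0.025, 0.033],
  [-0.002, 0.026, 0.034],
  [-0.001, 0.025, 0.033],
  [-0.001, 0.025, 0.033],
  [0, 0, 0],
], jaw=[0.9, 0.9, 0.9, 0.9, 0.9], roll=[0.002, 0.002, 0.002, 0.002, 0])

```text
t: 21.62
eef_pos: [0.4549, 0.3288, 0.0904]
ee_rot: [-1.567, -0.002, 2.813]
force: [0.8, -0.7, -1.1]
width: 0.0223
```

Emit:
move_arm([
  [0, 0, 0],
], jaw=[0.9], roll=[0])

```text
t: 21.75
eef_pos: [0.4574, 0.3327, 0.0928]
ee_rot: [-1.572, 0.001, 2.815]
force: [0.2, 0.7, -1.8]
width: 0.022
```

```bash
python3 - <<'E'
from h import *
P=[]
p,Rm,y,s=cur(); P.append(np.r_[p,y])
f=arm.grab_frame("wrist"); cv2.imwrite("pics/w12.png",f["pixels"]);cv2.imwrite("pics/w12a.png",cv2.resize(f["pixels"][155:255,140:240],None,fx=6,fy=6,interpolation=cv2.INTER_CUBIC))
print(wproj(f,[.4577-.03*.3224+.052*.9466,.3335-.03*.9466-.052*.3224,.058],p,Rm))
for i in range(2):
    p,Rm,y,s=cur(); P.append(np.r_[p,y]); g=arm.grab_frame("side"); 
cv2.imwrite("pics/s12.png",cv2.resize(g["pixels"][230:350,220:350],None,fx=5,fy=5,interpolation=cv2.INTER_CUBIC))
P=np.array(P);print(P.round(4),P.mean(0)-[0.4571,0.3315,0.092,2.8147])
E
```

```text
[200.23592513 197.59334611]
[[0.4574 0.3327 0.0928 2.8149]
 [0.4575 0.3332 0.093  2.815 ]
 [0.4575 0.3333 0.0929 2.8152]] [0.00038216 0.00156433 0.00089897 0.0003138 ]
```

View pics/w12.png

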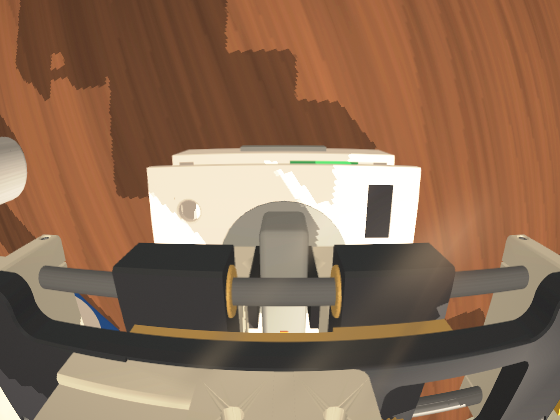

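View pics/w12a.png

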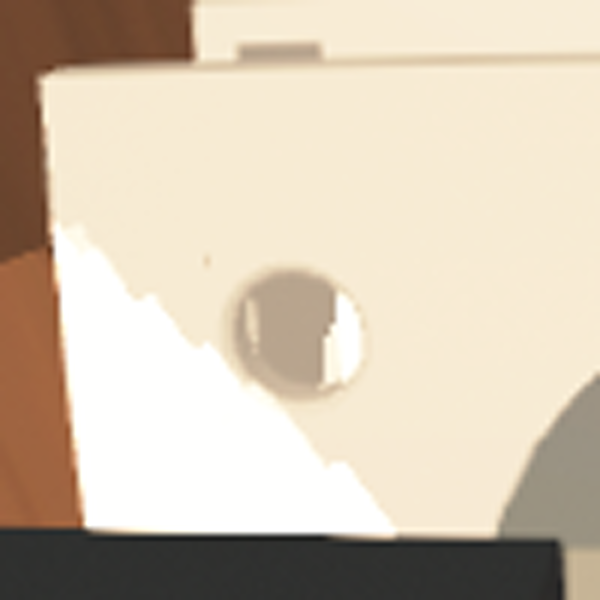

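View pics/s12.png

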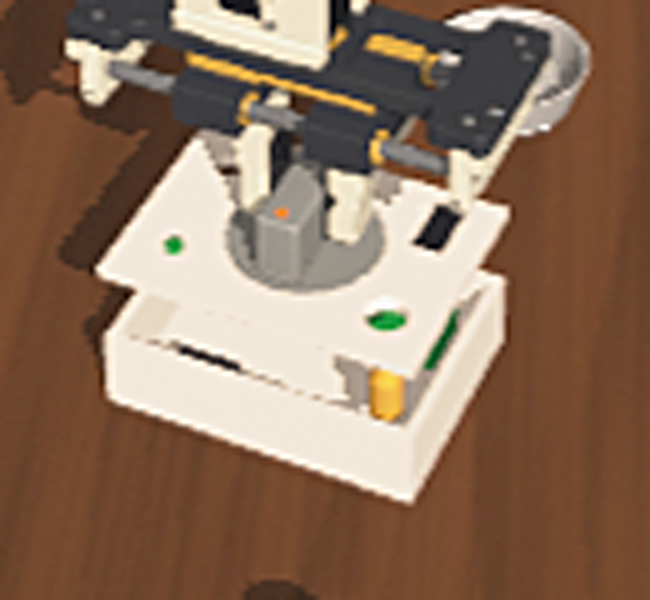

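Emit:
move_arm([
  [0, 0.008, 0.0017],
  [0, 0.006, 0],
  [0, 0.002, 0],
  [0, 0, 0],
], jaw=[0.9, 0.9, 0.9, 0.9], roll=[0, 0, 0, 0])

```text
t: 22.4
eef_pos: [0.4561, 0.3303, 0.0758]
ee_rot: [-1.57, -0.0, 2.815]
force: [0.6, 0.1, -1.9]
width: 0.0218
```

```bash
python3 - <<'E'
from h import *
P=[]
p,Rm,y,s=cur(); P.append(np.r_[p,y]); print(s['force'])
f=arm.grab_frame("wrist"); cv2.imwrite("pics/w13a.png",cv2.resize(f["pixels"][155:255,140:240],None,fx=6,fy=6,interpolation=cv2.INTER_CUBIC))
g=arm.grab_frame("side");p,Rm,y,s=cur(); P.append(np.r_[p,y])
cv2.imwrite("pics/s13.png",cv2.resize(g["pixels"][230:350,220:350],None,fx=5,fy=5,interpolation=cv2.INTER_CUBIC))
u=wproj(f,[.4577-.03*.3224+.052*.9466,.3335-.03*.9466-.052*.3224,.058],p,Rm); print(u,(u-[140,155])*6)
P=np.array(P);print(P.round(4),P.mean(0)-[0.4571,0.3315,0.076,2.8147])
E
```

```text
[ 0.56301063  0.12885652 -1.87405699]
[192.86459826 208.54539901] [317.18758954 321.27239403]
[[0.4561 0.3303 0.0758 2.8147]
 [0.4563 0.3306 0.0761 2.8147]] [-8.95680138e-04 -1.05275727e-03 -4.71492133e-05  2.27218245e-05]
```

View pics/w13a.png

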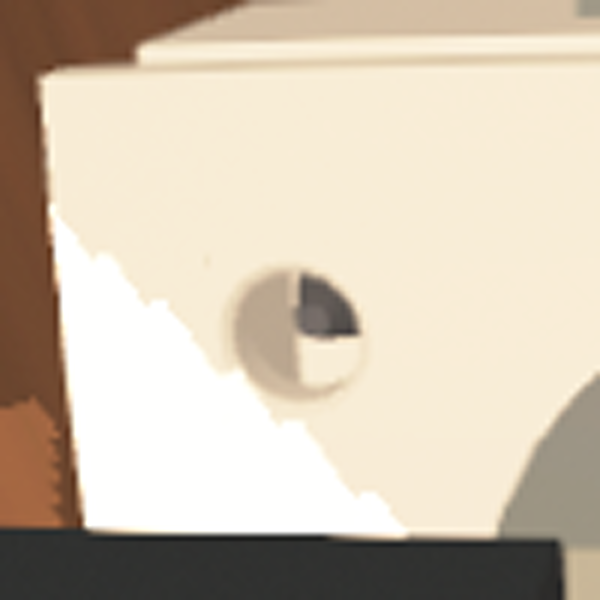

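View pics/s13.png

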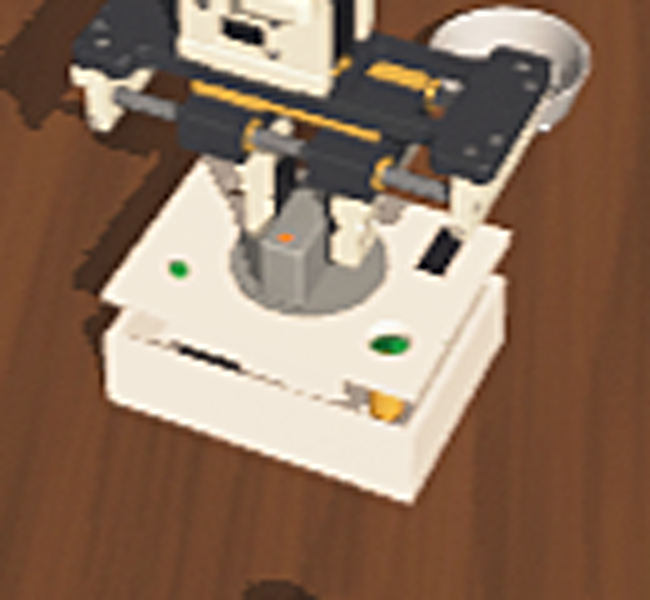

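```bash
python3 - <<'E'
from h import *
f=arm.grab_frame("wrist"); p,Rm,y,s=cur(); print(p.round(4))
# plate hole axis at world z=.058 in current tool; plate offset in tool
yp=y-np.pi/2-np.radians(.08); M=R.from_euler('z',yp).as_matrix(); Mt=R.from_euler('z',y-np.pi/2).as_matrix()
c=p+Mt@[.0021,.0001,0]; h=c+M@[-.03,-.052,0]; h[2]=.058
t=wproj(f,h,p,Rm); print("target px zoom",(t-[140,155])*6)
o=np.array([140,155])+np.array([315,315])/6
q=atz(*ray(f,*o,p,Rm),.058); print("pin-hole in tool x,z mm", (Rm.T@(q-h)*1000).round(2))
E
```

```text
[0.4563 0.3306 0.0762]
target px zoom [321.4564002  309.51547929]
pin-hole in tool x,z mm [-0.69  0.   -0.54]
```

The pin tip shows inside the small hole, within 1 mm of the aligned position. I'll correct about 0.6 mm and lower.

Emit:
move_arm([
  [-0.0005, 0.003, -0.0008],
  [0, 0.004, 0],
  [0, 0.004, 0],
  [0, 0, 0],
], jaw=[0.9, 0.9, 0.9, 0.9], roll=[0, 0, 0, 0])

```text
t: 23.05
eef_pos: [0.4567, 0.3307, 0.0645]
ee_rot: [-1.57, -0.0, 2.814]
force: [-0.2, -0.5, -2.7]
width: 0.0221
```

```bash
python3 - <<'E'
from h import *
p,Rm,y,s=cur(); print(p.round(4),y,s['force'],s['moment'])
f=arm.grab_frame("wrist"); cv2.imwrite("pics/w14a.png",cv2.resize(f["pixels"][155:255,140:240],None,fx=6,fy=6,interpolation=cv2.INTER_CUBIC))
g=arm.grab_frame("side");p,Rm,y,s=cur(); print(p.round(4),s['force'])
cv2.imwrite("pics/s14.png",cv2.resize(g["pixels"][230:350,220:350],None,fx=5,fy=5,interpolation=cv2.INTER_CUBIC))
E
```

```text
[0.4567 0.3307 0.0645] 2.8144901303232897 [-0.20534436 -0.45501898 -2.71858484] [ 0.06398229 -0.07717137 -0.03708624]
[0.4569 0.331  0.065 ] [ 0.64563741 -0.51076197 -1.92825727]
```

View pics/w14a.png

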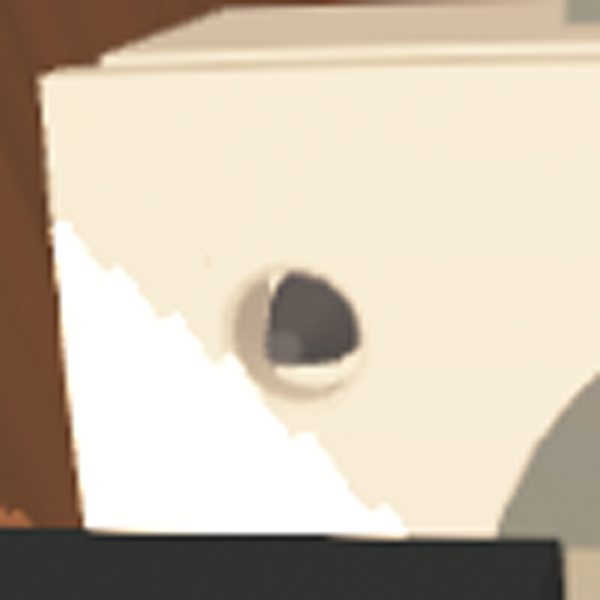

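View pics/s14.png

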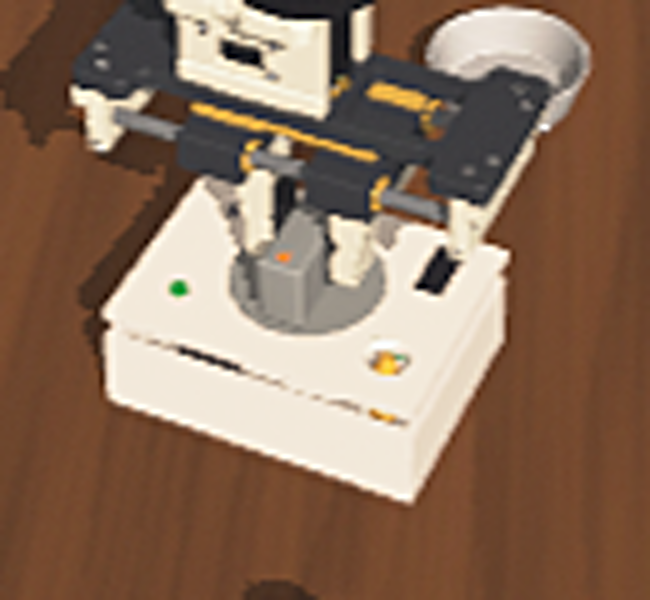

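```bash
python3 - <<'E'
from h import *
f=arm.grab_frame("wrist"); p,Rm,y,s=cur(); print(p.round(4),s['force'])
yp=y-np.pi/2-np.radians(.08); M=R.from_euler('z',yp).as_matrix(); Mt=R.from_euler('z',y-np.pi/2).as_matrix()
c=p+Mt@[.0021,.0001,0]; h=c+M@[-.03,-.052,0]; h[2]=.058
t=wproj(f,h,p,Rm); print("target px zoom",(t-[140,155])*6)
q=atz(*ray(f,140+287/6,155+345/6,p,Rm),.058); print("pin-hole in tool x,z mm", (Rm.T@(q-h)*1000).round(2))
E
```

```text
[0.4569 0.3311 0.0651] [ 0.28885346  0.42551899 -2.42288854]
target px zoom [289.76995716 341.41866253]
pin-hole in tool x,z mm [-0.29  0.   -0.34]
```

The pin is aligned within 0.4 mm. I'll keep lowering; the rim should meet the plate at TCP z of about 0.054.

Emit:
move_arm([
  [-0.0002, 0.003, -0.0003],
  [0, 0.002, 0],
  [0, 0, 0],
], jaw=[0.9, 0.9, 0.9], roll=[0, 0, 0])

```text
t: 23.58
eef_pos: [0.4571, 0.3311, 0.0598]
ee_rot: [-1.57, -0.0, 2.815]
force: [-0.2, 0.8, -3.3]
width: 0.0221
```

Emit:
move_arm([
  [0, 0.002, 0],
  [0, 0.001, 0],
  [0, 0, 0],
], jaw=[0.9, 0.9, 0.9], roll=[0, 0, 0])

```text
t: 23.95
eef_pos: [0.4572, 0.3312, 0.057]
ee_rot: [-1.571, -0.0, 2.815]
force: [-0.0, -0.5, -2.2]
width: 0.022
```

Emit:
move_arm([
  [0, 0.001, 0],
  [0, 0.001, 0],
  [0, 0, 0],
], jaw=[0.9, 0.9, 0.9], roll=[0, 0, 0])

```text
t: 24.32
eef_pos: [0.4572, 0.3312, 0.055]
ee_rot: [-1.571, -0.0, 2.815]
force: [0.7, 0.3, -2.6]
width: 0.0219
```

Emit:
move_arm([
  [0, 0.0007, 0],
  [0, 0.0005, 0],
  [0, 0, 0],
], jaw=[0.9, 0.9, 0.9], roll=[0, 0, 0])

```text
t: 24.7
eef_pos: [0.4572, 0.3313, 0.054]
ee_rot: [-1.571, 0.0, 2.815]
force: [-0.8, -0.3, 0.1]
width: 0.022
```

Emit:
move_arm([
  [0, 0.0004, 0],
  [0, 0, 0],
  [0, 0, 0],
], jaw=[0.9, 0.9, 0.9], roll=[0, 0, 0])

```text
t: 25.08
eef_pos: [0.4572, 0.3312, 0.054]
ee_rot: [-1.571, 0.0, 2.815]
force: [-2.8, -1.7, 6.0]
width: 0.0218
```

Emit:
move_arm([
  [0, 0, 0],
  [0, 0, 0],
  [0, 0, 0],
  [0, 0, 0],
  [0, 0, 0],
], jaw=[0.75, 0.55, 0.4, 0.3, 0.3], roll=[0, 0, 0, 0, 0])

```text
t: 25.7
eef_pos: [0.4572, 0.3313, 0.0534]
ee_rot: [-1.571, 0.0, 2.815]
force: [0.1, 0.1, 0.1]
width: 0.0563
```

Emit:
move_arm([
  [0, -0.01, 0],
  [0, -0.03, 0],
  [0, -0.05, 0],
  [0, -0.06, 0],
  [0, 0, 0],
], jaw=[0.3, 0.3, 0.3, 0.3, 0.3], roll=[0, 0, 0, 0, 0])

```text
t: 26.32
eef_pos: [0.4593, 0.3333, 0.2099]
ee_rot: [-1.58, 0.004, 2.815]
force: [0.0, -0.3, -0.3]
width: 0.0615
```

```bash
python3 - <<'E'
from h import *
p,Rm,y,s=cur(); print(p.round(4),s['force'],s['width'])
f=arm.grab_frame("wrist"); cv2.imwrite("pics/w15.png",f["pixels"])
g=arm.grab_frame("side"); cv2.imwrite("pics/s15.png",cv2.resize(g["pixels"][230:350,220:350],None,fx=5,fy=5,interpolation=cv2.INTER_CUBIC))
cv2.imwrite("pics/s15f.png",g["pixels"])
for t in ("plate_under","hole_big","holder_mid"): print(t,[(np.round(a["position"],4).tolist(),round(a["p"],2)) for a in arm.landmark_of(g,t)[:1]])
plan([0.49,0.44,0.21])
E
```

```text
[0.4593 0.3333 0.2099] [ 0.04732557 -0.34466668 -0.31774271] 0.06151466405793659
plate_under [([0.4592, 0.3334, 0.0392], 0.6)]
hole_big [([0.4189, 0.383, 0.0418], 0.96)]
holder_mid [([0.578, 0.0131, 0.0512], 0.54)]
offset [[0.002, -0.004, -0.057], [0.002, -0.004, -0.057]] roll [np.float64(-0.0), np.float64(-0.0)]
from [0.4567 0.3306 0.2024] 2.814 dyaw 0 F [-0.87  0.17  0.36] w 0.0611 t 26.575
```

View pics/s15.png

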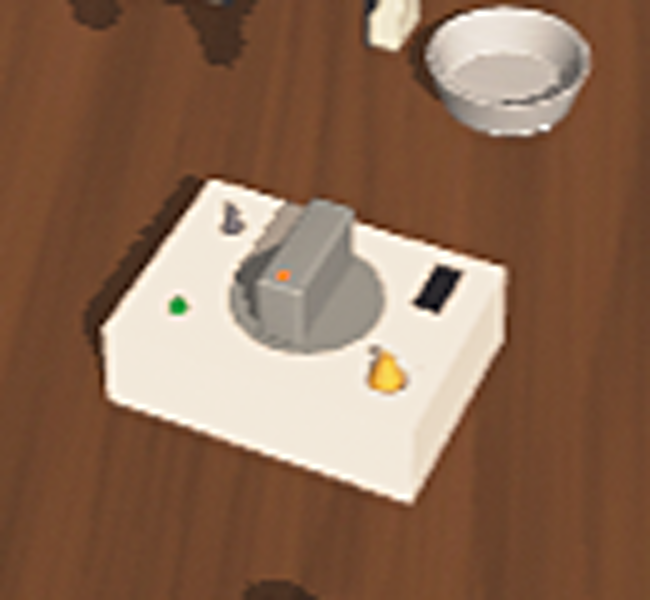

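View pics/s15f.png

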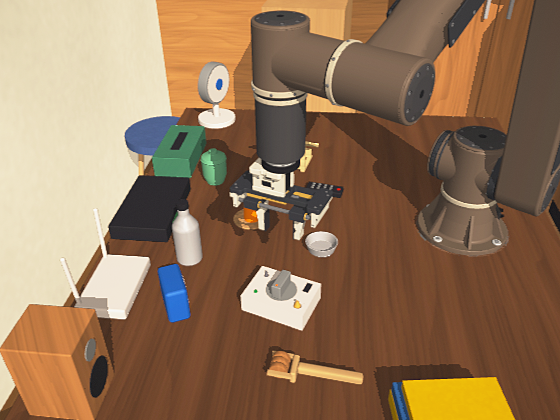

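View pics/w15.png

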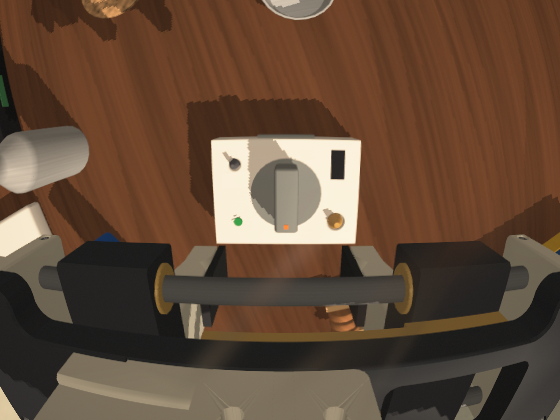

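The plate is seated, both pins poke through their holes, and no gap shows at the rim. I'll check the holder and the bystanders in the scene view, then hand in.

```bash
python3 - <<'E'
from h import *
f=arm.grab_frame("scene"); cv2.imwrite("pics/c16.png",cv2.resize(f["pixels"][80:360,150:470],None,fx=2.1,fy=2.1,interpolation=cv2.INTER_CUBIC))
for t in ("holder_mid","plate_under"): print(t,[(np.round(a["position"],4).tolist(),round(a["p"],2)) for a in arm.landmark_of(f,t)[:1]])
E
```

```text
holder_mid [([0.5743, 0.0132, 0.0491], 0.88)]
plate_under [([0.3776, 0.1281, -0.0023], 0.68)]
```

View pics/c16.png

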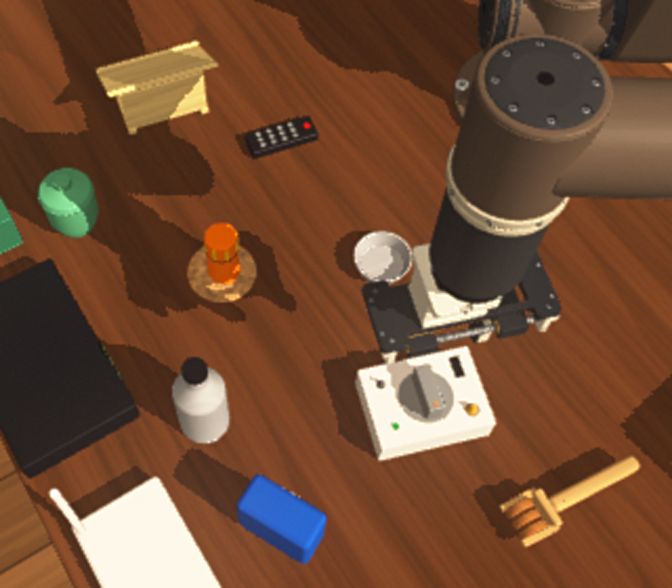

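The holder stands upright on the coaster at crop pixel (222,265), the plate is on the box at (425,400), and the bystanders are where they were.

```bash
python3 - <<'E'
from station import arm
print(arm.job_done())
E
```

```text
the job is handed in; nothing more can be done
None
```

The job is done and handed in at about 27 s: the holder stands on the coaster and the front plate is seated on the box.

- **Holder:** I lifted it out of the box and stood it upright in the middle of the coaster. The last scene picture puts it at (0.574, 0.013), against about (0.576, 0.0125) for the coaster, with cork visible all round it.
- **Plate:** The tool cannot tilt, so I took the plate by its knob at the rest's 32° slope. I laid it flat on free table to level it, then re-gripped it. I lined it up using the small pin seen through its hole and lowered it in millimetre steps until it touched the rim; the force peaked at about 6 N. Then I let go and backed off.
- **Last checks:**
  - Both pins show through their holes and no gap shows at the rim in the side and wrist views.
  - The side-view network puts the plate's underside at (0.459, 0.333, 0.039), against a rim fit of (0.458, 0.334, 0.040).
  - The other things look unmoved.
- **Disagreement:** In the last scene picture the network put the plate's underside at (0.378, 0.128), where the ashtray stands. I took this as a false hit, because the picture clearly shows the plate on the box.

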